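Hold a spring clip gaping over a specimen card

ROBOT

A 6-joint arm with a two-finger parallel gripper is mounted at the origin on a cart in front of the work surface, level with it; the furniture and walls round the work are solid. World frame = base frame: x ahead of the robot, y to its left, z up, the work surface at z = 0. Lengths are in m, angles in rad, forces in N, time in s.
With the tool pointing down it reaches from about 0.275 to 0.875 m from the base axis. Payload 12.5 kg.
Tool frame: the origin (TCP) lies on the centre line of the jaws, within the pads' length; the fingertips stand 19 mm ahead of it and the grasp point (between the pads) is the TCP; z points along the fingers, y is the line along which they close (so a half turn about z gives the same grasp; the last joint's range is limited). The gripper opens to 85 mm and grips with 20 to 120 N. Pads are 22 mm wide; open, the fingers measure 114 mm over their backs; the gripper's body (76 mm by 85 mm) begins 54 mm behind the grasp point. The pads swing forward as they close: fully open they stand 13 mm farther back than shut.
Start: joints at [-1.238, 0.351, 1.652, -0, 1.139, -0.085], TCP at [0.223, -0.503, 0.25] pointing down, gripper open.
Joint ranges: [-2.75, 2.75], [-0.79, 2.1], [0.01, 2.65], [-1.57, 4.71], [0.07, 3.14], [-2.87, 2.87]. Speed limits (rad/s): [2.22, 2.22, 2.79, 3.14, 3.14, 3.14].

INTERFACE

Orientations are given as a rotation vector (axis times angle).
In Python, from station import env gives the robot as it stands.
- The arm moves only by the tool drive_tool, never from a script. Its argument "deltas" is a list of rows, each a list of 7 numbers: the shift along the tool's x, y, z in m, then the turn, a rotation vector about the tool's x, y, z in degrees, then the opening, from -1 (shut) to 1 (fully open). A call has 1 to 12 rows; each row shifts and turns the commanded pose from where the row before left it, along the tool's axes as they then stand; what a row does not reach is not made up. A row lasts 1/12 s, in which the tool goes at most 41.7 mm and 7.16 degrees, less where a joint would pass 70% of its speed; a pose out of reach is approached as far as the arm can. A call with a gripper value outside its range is refused whole. The fingers move at their own pace and stop on an object; "grip_force" is the grip in N (left out, the last holds). Time passes only in rows, so rows that do not move let the fingers close. It gives the time, the measured TCP pose, the force, the opening and the grip force at its end, in the units of the state.
- env.state(): the state, without advancing time (a new reading comes with each control period).
- env.read_camera(name): name is "side" or "top"; returns the picture (480x640x3 uint8, red, green, blue); there is no depth.
- env.camera_info(name): a dict with "intrinsics" (3x3 intrinsics, pixels), "rvec" (rotation vector, rad) and "tvec" (3), from world to camera coordinates, as OpenCV has them. Camera axes: x right, y down, z forward; pixel columns grow to the right and rows downward; lengths in m; the calibration is good to about 2 mm. A picture is of the moment at which its call begins. camera_info takes no time and is no camera call.
- env.close_job(): hands the job in; it is judged then, once.
The state is a dict: "time": time; "qpos": joint angles; "joint_vel": joint speeds; "effort": joint torques, N m; "ee_pos": TCP position; "eef_rot": TCP orientation; "contact_force": force on the tool from outside, world axes, zero at the start; "torque": the same for the moment, N m; "width": finger opening in m; "grip_force": force on a finger pad.
Only numpy, scipy, OpenCV 4.12 (cv2) and the standard library are available. Lean on these libraries where they do the work, as an engineer would, in place of code of your own. Each camera call takes 0.05 s, during which the arm holds its last target. There are 200 camera calls.

TASK

A bottle stands right up against the specimen card in the slotted stand: first move it at least 15 cm away from the card and set it down upright on the worktop. Then take the spring clip out of its hanger by its two handles, squeeze it wide open against its spring, and hold it from above astride the middle of the card's top edge, with one jaw reaching one to two centimetres down on each side and the clip not touching the card. Finish there, still squeezing and holding the clip in the air, so that a colleague can slip a cover sheet in beside the card; leave the card standing in its slots, and do not knock over the bottle or the two small vials.

Things in the scene. Friction and masses are not known exactly. Their poses are not given: they have to be found in the camera images.
- bottle: Round white plastic bottle with a screw cap, 60 mm in diameter up to about 100 mm, then a shoulder and narrower cap, 140 mm high in all, about 0.2 kg; origin at the centre of its underside. It starts 6 to 11 mm from one broad face of the card, in front of its middle, where an opened jaw and a finger must go. The worktop about 0.54 m straight ahead of the robot is free for it.
- stand: Slotted stand, fixed to the worktop: two grey plastic feet (each 24 mm along x, 60 mm along y at the bottom and 37 mm above, 35 mm high) centred at x = -64 and +64 mm, joined by a bar 10 mm wide and 6 mm high under the card. Origin at the centre of its underside; x along the card, y across it. The slots are 5 mm wide, their floor 8 mm above the worktop.
- card: White stiff specimen card, loose, 140 mm long (x) x 4 mm thick (y) x 70 mm high (z), 0.12 kg, standing on edge in the slots of the stand. Origin at the middle of its lower edge, 8 mm above the worktop; four round grey spots on one face.
- card_top (a point): Middle of the card's top edge, 70 mm above the card's origin (78 mm above the worktop), axes as the card.
- hanger: Aluminium hanger for the clip, fixed: base 90 x 80 x 8 mm, two upright cheeks 6 mm thick at x = -26 and +26 mm, 70 mm high, 30 mm wide (y), each with an open-topped notch 12 mm wide in which a lug of the clip lies (lugs 64 mm over their ends along x, 10 mm wide, 8 mm high). Nothing is between the cheeks under the clip. Origin at the centre of its underside, axes as the clip's.
- clip: Steel spring clip, 0.07 kg, loose, upright in the hanger; lifts straight out. Origin mid-pivot, 62 mm above the worktop at the start; x along the pivot, y the way handles are squeezed and jaws open, z up. Two flat handles, 26 mm wide (x), rise 40 mm above the pivot, sloping out: 47 mm over their outer faces at the top, 18 mm at the pivot. Squeezed fully: upright, parallel, 18 mm over all.
- jaw_a (a joint): Opening angle of the +y jaw: 0 shut, 0.35 rad at the stop; the other jaw opens equally. A spring shuts it: squeezing 28 mm above the pivot takes about 4 N to start, 10 N at the stop. Two bowed jaws, 28 mm wide (x), 3 mm thick. Open to the stop, their ends are 37 mm below the pivot and about 29 mm apart inside, at least 20 mm between them from 10 mm below the pivot down.
- tip_a (a point): Middle of the lower end of the jaw on the clip's +y side (40 mm below the pivot when shut).
- tip_b (a point): Middle of the lower end of the jaw on the clip's -y side.
- vial_1: Small glass vial with a cap, 27 mm across, 64 mm high, standing about 11 cm behind the card, on the side away from the bottle; a bystander. Origin at the centre of its underside.
- vial_2: Another such vial, standing about 11 cm from the hanger; a bystander.
- pipette_stand: Tall blue pipette stand at the back, always in the same place: base 185 mm across, a disc 160 mm across at 288 mm height on a thin post with hanging pipettes. Origin at the centre of its underside. Keep the gripper clear of it when crossing from one side to the other.
- weight_box: Open wooden weight box near the robot, always in the same place, about 90 x 160 mm, 45 mm high, its raised lid on the far side up to 135 mm. Origin at the centre of its underside.
Not all that is in view belongs to the job. Of the things that look like the card, the larger one is meant.

How it is judged:
On the way, in this order (a step that is already met when the one before it is completed fails the run):
1. the bottle stands upright on the worktop, at least 14 cm from the middle of the card, while the clip is still in its hanger (angle between bottle's own z axis and vertical below 0.15 rad and height (world z) of bottle below 0.01 m and horizontal distance between bottle and card_top above 0.14 m and linear speed of bottle below 0.03 m/s and contact force between bottle and the fingers below 0.1 N and distance between clip and hanger below 0.075 m), for 0.2 s.
2. the clip is squeezed open between the fingers, lifted clear of its hanger (height (world z) of clip above 0.09 m and value of joint jaw_a above 0.2 rad and contact force between clip and the fingers above 3 N), for 0.2 s.
At the end, for the whole second after the job is handed in: Clip held in the fingers, open over 0.26 rad, within 0.3 rad of upright and of the card's line and 20 mm of its middle; jaw ends 5-32 mm below its edge, one each side; touching neither card, stand nor hanger. Card in its slots (tilt < 0.12); bottle upright, at rest, 14 cm or more from the card (value of joint jaw_a between 0.26 and 1 rad and z of tip_a in the frame of card_top between -0.032 and -0.005 m and z of tip_b in the frame of card_top between -0.032 and -0.005 m and ((y of tip_a in the frame of card_top above 0.0045 m and y of tip_b in the frame of card_top below -0.0045 m) or (y of tip_b in the frame of card_top above 0.0045 m and y of tip_a in the frame of card_top below -0.0045 m)) and x of clip in the frame of card_top between -0.02 and 0.02 m and angle between the x axis of clip and the x axis of card, either way round below 0.3 rad and angle between clip's own z axis and vertical below 0.3 rad and contact force between clip and the fingers above 3 N and contact force between clip and card below 0.2 N and contact force between clip and stand below 0.2 N and contact force between clip and hanger below 0.2 N and linear speed of each of clip, bottle below 0.03 m/s and angle between card's own z axis and vertical below 0.12 rad and distance between card and stand below 0.015 m and angle between bottle's own z axis and vertical below 0.15 rad and height (world z) of bottle below 0.01 m and horizontal distance between bottle and card_top above 0.14 m); the arm keeps its last pose, push and grip.
It fails at once if the bottle is knocked over (angle between bottle's own z axis and vertical above 0.7 rad).
It fails at once if the card is knocked over or pulled out of the stand (angle between card's own z axis and vertical above 0.35 rad or distance of card from where it was at the start of the episode above 0.03 m).
It fails at once if a vial is knocked over (angle between any of vial_1, vial_2's own z axis and vertical above 0.5 rad).
It also fails if it takes over 62 s, if anything falls off the work surface, if the arm or the gripper's body presses on something with over 40 N, if the wrist force passes 120 N, or if a joint passes its speed limit or range.

## Working session

There is one attempt and no reset: what is moved stays moved. The work goes in short steps, Python scripts to look and compute and a tool call to move; the robot and the scene stay as the last step left them, time stands still between calls to the robot, and variables do not carry over. Pictures are saved under pics/ and viewed, at most 10 in all, crops included, and the job is handed in when it is done.

Besides the shell and the picture viewer there is one more tool, called after ">>>" by a JSON object that holds its "op" and its "data". drive_tool: Moves the arm, as the interface text tells. Its arguments: {"type":"object","properties":{"deltas":{"type":"array","items":{"type":"array","items":{"type":"number"}}},"grip_force":{"type":"number"}},"required":["deltas"]}

```bash
mkdir -p pics; ls; python3 - <<'E'
from station import env
import cv2
for n in("top","side"):
    cv2.imwrite(f"pics/{n}0.png",env.read_camera(n)[:,:,::-1]); i=env.camera_info(n)
    print(n,i["intrinsics"],i["rvec"],i["tvec"])
print(env.state())
E
```

```text
pics
top [[590.49839939   0.         325.12831748]
 [  0.         590.49839939 235.72863912]
 [  0.           0.           1.        ]] [ 2.14494962 -2.16398656  0.14428248] [0.02386817 0.53421775 1.15549511]
side [[619.01052212   0.         326.10278023]
 [  0.         619.01052212 234.27272668]
 [  0.           0.           1.        ]] [ 0.45268641 -2.65027844  1.36155079] [0.51605734 0.16511705 1.31513922]
{'time': 0.1, 'qpos': array([-1.23760004e+00,  3.51227589e-01,  1.65234547e+00, -2.92620050e-06,
        1.13905718e+00, -8.45759382e-02]), 'joint_vel': array([-0.00179982, -0.00182522, -0.00187541, -0.00107906,  0.00041254,
       -0.00070706]), 'effort': array([-2.96842236e-04, -5.06832004e+01, -2.91875625e+01, -1.35188325e-04,
        2.65365030e-03,  1.95277062e-05]), 'ee_pos': array([ 0.22309793, -0.50243377,  0.24979302]), 'eef_rot': array([-3.07229503e+00, -6.51261630e-01,  2.06158038e-04]), 'contact_force': array([-0.3676965 , -0.09993405,  0.55242351]), 'torque': array([-0.02575557,  0.01841635,  0.03655891]), 'grip_force': 0.0, 'width': 0.08524122714207993}
```

View pics/top0.png

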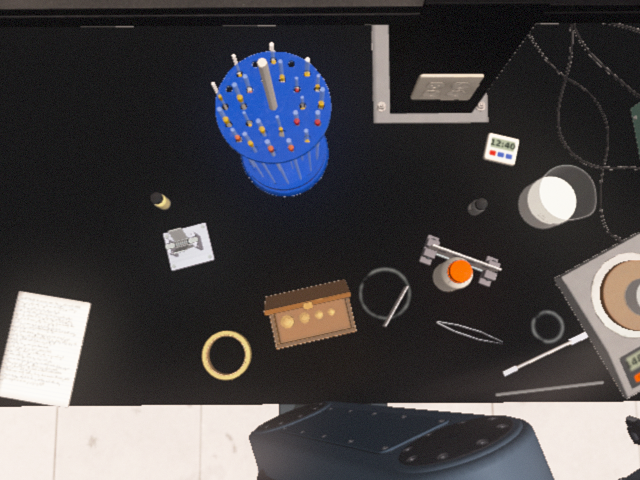

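View pics/side0.png

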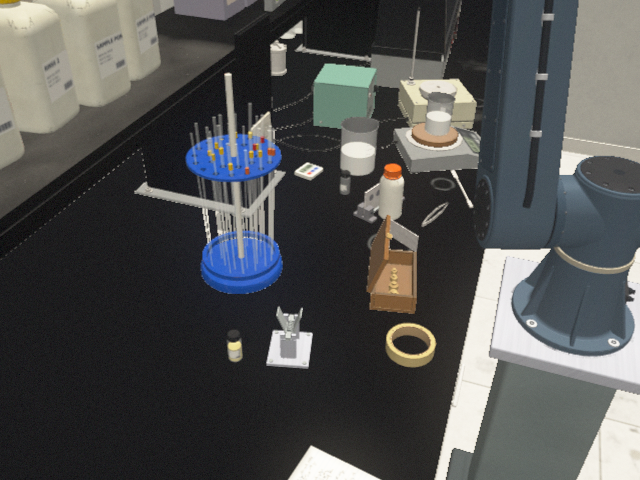

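The top view shows the stand and card at about (460,262) with the bottle cap at (459,271). The hanger and clip are at (188,245), and the vials at (478,206) and (160,200). The side view shows the hanger at (290,345), the bottle at (390,195), and the card partly hidden behind it. Next I'll look at enlarged crops.

```bash
cat > h.py <<'E'
import numpy as np, cv2
from station import env
def cam(n):
    i=env.camera_info(n); return np.array(i["intrinsics"]),cv2.Rodrigues(np.array(i["rvec"],float))[0],np.array(i["tvec"],float).ravel()
def ray(n,uv):
    K,R,t=cam(n); d=R.T@np.linalg.inv(K)@np.array([uv[0],uv[1],1.]); return -R.T@t,d
def onz(n,uv,z):
    c,d=ray(n,uv); return c+d*(z-c[2])/d[2]
def px(n,p):
    K,R,t=cam(n); q=K@(R@np.array(p,float)+t); return q[:2]/q[2]
def tri(a,b):  # top px, side px
    c1,d1=ray("top",a); c2,d2=ray("side",b); A=np.c_[d1,-d2]; s=np.linalg.lstsq(A,c2-c1,rcond=None)[0]
    p,q=c1+d1*s[0],c2+d2*s[1]; return (p+q)/2,np.linalg.norm(p-q)
E
python3 - <<'E'
from h import *
t=cv2.imread("pics/top0.png");s=cv2.imread("pics/side0.png")
def c(i,x,y,w,h,W,H): return cv2.resize(i[y:y+h,x:x+w],(W,H),interpolation=cv2.INTER_CUBIC)
a=np.hstack([c(t,410,220,100,75,400,300),c(t,140,205,100,75,400,300)])
b=np.hstack([c(s,340,150,100,75,400,300),c(s,240,300,100,75,400,300)])
cv2.imwrite("pics/z0.png",np.vstack([a,b]))
hsv=cv2.cvtColor(t,cv2.COLOR_BGR2HSV); m=cv2.inRange(hsv,(3,150,150),(14,255,255)); m[:,:400]=0;m[:250]=0;m[295:]=0;m[:,510:]=0
u=np.argwhere(m)[:,::-1]; ct=u.mean(0); print("cap top",ct,u.min(0),u.max(0),onz("top",ct,.135))
hs=cv2.cvtColor(s,cv2.COLOR_BGR2HSV); m=cv2.inRange(hs,(3,150,100),(14,255,255)); m[:,:375]=0;m[:,405:]=0;m[:155]=0;m[190:]=0
u=np.argwhere(m)[:,::-1]; cs=u.mean(0); print("cap side",cs,u.min(0),u.max(0),tri(ct,cs))
for q in [(160,194),(478,206)]: print(onz("top",q,.06))
E
```

```text
cap top [459.4964539  270.80614657] [447 260] [472 282] [ 0.45423959 -0.22614607  0.135     ]
cap side [392.244 170.752] [383 163] [401 178] (array([ 0.45381134, -0.22789636,  0.12807013]), np.float64(0.0018548146763677266))
[0.61781165 0.3473087  0.06      ]
[ 0.58808296 -0.2852092   0.06      ]
```

View pics/z0.png

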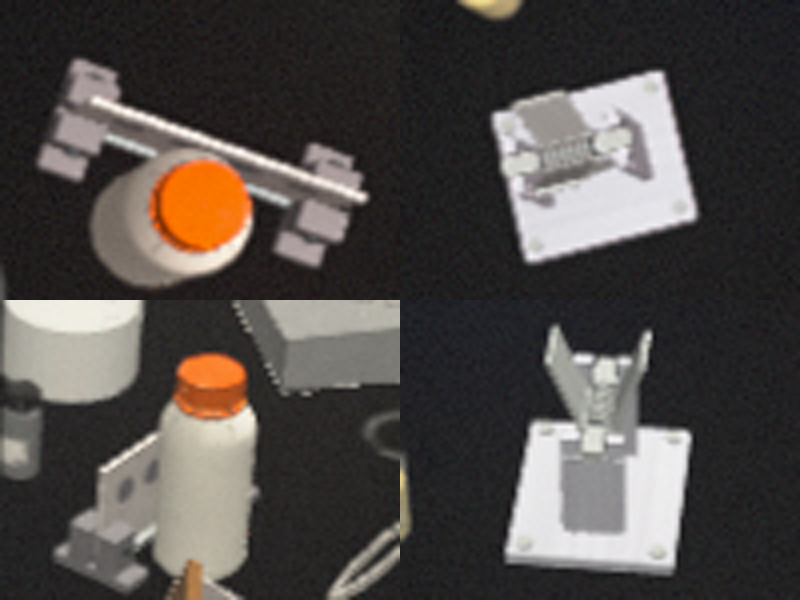

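The crop shows the card's top edge running from top-view pixel (433,245) to (501.5,269.5). The hanger base corners are at about (163,233), (206,223), (214,259) and (172,271), and the lugs at (170,245) and (193,239.5).

```bash
python3 - <<'E'
from h import *
T=lambda a,z:onz("top",a,z)
a,b=T((433,245),.078),T((501.5,269.5),.078)
print("card",a,b,np.linalg.norm(a-b),(a+b)/2,np.degrees(np.arctan2(*(a-b)[1::-1])))
c=[T(p,.008) for p in[(163,233.2),(206,223),(214.2,259),(171.7,271)]]
print("hanger",np.mean(c,0),[np.linalg.norm(c[i]-c[i-1]) for i in range(4)])
d=c[0]-c[1]+c[3]-c[2];print(np.degrees(np.arctan2(d[1],d[0])))
l,r=T((170,245),.066),T((193.2,239.5),.066);print("lugs",l,r,np.linalg.norm(l-r),(l+r)/2,np.degrees(np.arctan2(*(l-r)[1::-1])))
S=lambda a,z:onz("side",a,z)
k=[S((240+x/4,300+(y-300)/4),.008) for x,y in[(530,420),(692,430),(677,574),(505,563)]]
k=[S((240+(x-400)/4,300+(y-300)/4),.008) for x,y in[(530,420),(692,430),(677,574),(505,563)]]
print("hanger side",np.mean(k,0)); 
p=lambda x,y:S((340+x/4,150+(y-300)/4),0)
print("bottle base side, left/right/bottom",p(157,545),p(245,560),p(200,580))
# handle tops
print(tri((140+(540-400)/4,205+95/4),(240+(555-400)/4,300+27/4)))
h=S((240+155/4,300+30/4),.102),S((240+248/4,300+30/4),.102);print("handletops side",h,(h[0]+h[1])/2)
from scipy.spatial.transform import Rotation as R
print(R.from_rotvec(env.state()["eef_rot"]).as_matrix().round(3))
E
```

```text
card [ 0.50877806 -0.18979675  0.078     ] [ 0.46004742 -0.32044038  0.078     ] 0.13943612147985435 [ 0.48441274 -0.25511857  0.078     ] 69.54426556226416
hanger [0.51816291 0.29980516 0.008     ] [np.float64(0.08070798787191942), np.float64(0.09064951866281089), np.float64(0.07702504063435232), np.float64(0.08975398029948489)]
104.2481211085263
lugs [0.51466186 0.32323076 0.066     ] [0.52512466 0.27803013 0.066     ] 0.0463957714906241 [0.51989326 0.30063045 0.066     ] 103.03297411530869
hanger side [0.51430382 0.30761663 0.008     ]
bottle base side, left/right/bottom [ 0.47724951 -0.23151701  0.        ] [ 0.41935435 -0.23473349  0.        ] [ 0.44118697 -0.20216049  0.        ]
(array([0.53935414, 0.30356664, 0.1064408 ]), np.float64(0.002970952996893052))
handletops side (array([0.53895313, 0.30098898, 0.102     ]), array([0.4982105 , 0.28604096, 0.102     ])) [0.51858182 0.29351497 0.102     ]
[[ 0.914  0.406 -0.   ]
 [ 0.406 -0.914  0.001]
 [ 0.    -0.001 -1.   ]]
```

>>> {"op": "drive_tool", "data": {"deltas": [[0, 0, 0, 0, 0, 6.4, 1], [0, 0, 0, 0, 0, 6.4, 1], [0, 0, 0, 0, 0, 6.4, 1], [0, 0, 0, 0, 0, 6.4, 1], [0, 0, 0, 0, 0, 6.4, 1], [0, 0, 0, 0, 0, 6.4, 1], [0, 0, 0, 0, 0, 6.1, 1]], "grip_force": 30}}

```text
time: 0.68
ee_pos: [0.2231, -0.5025, 0.25]
eef_rot: [-3.089, 0.569, 0.001]
contact_force: [0.1, -0.1, -0.4]
width: 0.0854
grip_force: 0.0
```

>>> {"op": "drive_tool", "data": {"deltas": [[0.01, -0.028, 0, 0, 0, 0, 1], [0.01, -0.028, 0, 0, 0, 0, 1], [0.01, -0.028, 0, 0, 0, 0, 1], [0.01, -0.028, 0, 0, 0, 0, 1], [0.01, -0.028, 0, 0, 0, 0, 1], [0.01, -0.028, 0, 0, 0, 0, 1], [0.01, -0.028, 0, 0, 0, 0, 1], [0.01, -0.028, 0, 0, 0, 0, 1], [0.01, -0.028, 0, 0, 0, 0, 1], [0.01, -0.028, 0, 0, 0, 0, 1], [0.01, -0.028, 0, 0, 0, 0, 1], [0.01, -0.028, 0, 0, 0, 0, 1]]}}

```text
time: 1.68
ee_pos: [0.4542, -0.2288, 0.2501]
eef_rot: [-3.091, 0.561, 0.001]
contact_force: [-0.7, -1.3, -0.5]
width: 0.0852
grip_force: 0.0
```

```bash
cat >> h.py <<'E'
from scipy.spatial.transform import Rotation as Ro
def go(p,yaw):  # shift left to world point p in tool axes, and tool-z turn to tool x heading yaw
    s=env.state(); M=Ro.from_rotvec(s["eef_rot"]).as_matrix(); y=np.degrees(np.arctan2(M[1,0],M[0,0]))
    print("t",round(s["time"],2),"pos",s["ee_pos"].round(4),"yaw",round(y,2),"tilt",M[:,2].round(3),"tool shift",(M.T@(np.array(p)-s["ee_pos"])).round(4),"turn",round(y-yaw,2),"w",round(s["width"],4),"F",s["contact_force"].round(2),"grip",round(s["grip_force"],1),"q",s["qpos"].round(2))
E
python3 -c "
from h import *
go((.453,-.229,.095),-20.5)"
```

```text
t 1.68 pos [ 0.4542 -0.2288  0.2501] yaw -20.56 tilt [-0.  0. -1.] tool shift [-0.001   0.0006  0.1551] turn -0.06 w 0.0852 F [-0.72 -1.34 -0.46] grip 0.0 q [-0.56  0.28  1.76  0.    1.11  1.37]
```

>>> {"op": "drive_tool", "data": {"deltas": [[0, 0, 0.02, 0, 0, 0, 1], [0, 0, 0.02, 0, 0, 0, 1], [0, 0, 0.02, 0, 0, 0, 1], [0, 0, 0.02, 0, 0, 0, 1], [0, 0, 0.02, 0, 0, 0, 1], [0, 0, 0.015, 0, 0, 0, 1], [0, 0, 0.015, 0, 0, 0, 1], [0, 0, 0.015, 0, 0, 0, 1], [0, 0, 0.01, 0, 0, 0, 1], [0, 0, 0, 0, 0, 0, 1]]}}

```text
time: 2.52
ee_pos: [0.4526, -0.2297, 0.0935]
eef_rot: [-3.09, 0.56, 0.005]
contact_force: [0.1, 0.5, -0.3]
width: 0.0853
grip_force: 0.0
```

>>> {"op": "drive_tool", "data": {"deltas": [[0, 0, 0, 0, 0, 0, 0.2], [0, 0, 0, 0, 0, 0, 0.2], [0, 0, 0, 0, 0, 0, 0.2], [0, 0, 0, 0, 0, 0, 0.2], [0, 0, 0, 0, 0, 0, 0.2], [0, 0, 0, 0, 0, 0, 0.2], [0, 0, 0, 0, 0, 0, 0.2], [0, 0, 0, 0, 0, 0, 0.2]], "grip_force": 30}}

```text
time: 3.18
ee_pos: [0.4541, -0.2305, 0.0964]
eef_rot: [3.091, -0.561, 0.003]
contact_force: [-0.4, 1.7, 6.8]
width: 0.0584
grip_force: 32.2
```

```bash
python3 -c "
from h import *
go((.54,0,.25),-20.5)"
```

```text
t 3.18 pos [ 0.4541 -0.2305  0.0964] yaw -20.57 tilt [ 0.002 -0.001 -1.   ] tool shift [-0.0003 -0.2459 -0.1537] turn -0.07 w 0.0584 F [-0.42  1.66  6.75] grip 32.2 q [-0.56  0.5   1.88  0.    0.76  1.37]
```

>>> {"op": "drive_tool", "data": {"deltas": [[0, 0, -0.004, 0, 0, 0, 0.2], [0, 0, -0.008, 0, 0, 0, 0.2], [0, 0, -0.015, 0, 0, 0, 0.2], [0, 0, -0.02, 0, 0, 0, 0.2], [0, 0, -0.02, 0, 0, 0, 0.2], [0, 0, -0.02, 0, 0, 0, 0.2], [0, 0, -0.02, 0, 0, 0, 0.2], [0, 0, -0.02, 0, 0, 0, 0.2], [0, 0, -0.013, 0, 0, 0, 0.2], [0, 0, -0.01, 0, 0, 0, 0.2], [0, 0, 0, 0, 0, 0, 0.2]]}}

```text
time: 4.1
ee_pos: [0.454, -0.2305, 0.2475]
eef_rot: [3.09, -0.56, 0.005]
contact_force: [0.8, -0.1, -1.5]
width: 0.0584
grip_force: 32.8
```

>>> {"op": "drive_tool", "data": {"deltas": [[0, -0.01, 0, 0, 0, 0, 0.2], [0, -0.02, 0, 0, 0, 0, 0.2], [0, -0.024, 0, 0, 0, 0, 0.2], [0, -0.024, 0, 0, 0, 0, 0.2], [0, -0.024, 0, 0, 0, 0, 0.2], [0, -0.024, 0, 0, 0, 0, 0.2], [0, -0.024, 0, 0, 0, 0, 0.2], [0, -0.024, 0, 0, 0, 0, 0.2], [0, -0.024, 0, 0, 0, 0, 0.2], [0, -0.024, 0, 0, 0, 0, 0.2], [0, -0.014, 0, 0, 0, 0, 0.2], [0, -0.01, 0, 0, 0, 0, 0.2]]}}

```text
time: 5.1
ee_pos: [0.5397, 0.0022, 0.244]
eef_rot: [-3.091, 0.559, 0.003]
contact_force: [-0.2, 0.4, -1.8]
width: 0.0581
grip_force: 32.8
```

>>> {"op": "drive_tool", "data": {"deltas": [[0, 0, 0, 0, 0, 0, 0.2], [0, 0, 0.015, 0, 0, 0, 0.2], [0, 0, 0.02, 0, 0, 0, 0.2], [0, 0, 0.02, 0, 0, 0, 0.2], [0, 0, 0.02, 0, 0, 0, 0.2], [0, 0, 0.02, 0, 0, 0, 0.2], [0, 0, 0.015, 0, 0, 0, 0.2], [0, 0, 0.01, 0, 0, 0, 0.2], [0, 0, 0.005, 0, 0, 0, 0.2]]}}

```text
time: 5.85
ee_pos: [0.5391, -0.0004, 0.1188]
eef_rot: [3.091, -0.562, -0.004]
contact_force: [0.2, 1.3, -1.4]
width: 0.0584
grip_force: 32.8
```

```bash
python3 - <<'E'
from h import *
go((.54,0,.097),-20.5)
t=env.read_camera("top")[:,:,::-1];s=env.read_camera("side")[:,:,::-1]
cv2.imwrite("pics/b.png",np.hstack([cv2.resize(t[150:400,240:540],(400,333)),cv2.resize(s[100:350,240:540],(400,333))]))
E
```

```text
t 5.85 pos [ 5.391e-01 -4.000e-04  1.188e-01] yaw -20.6 tilt [-0.002  0.    -1.   ] tool shift [ 0.0008 -0.0007  0.0218] turn -0.1 w 0.0584 F [ 0.15  1.3  -1.37] grip 32.8 q [-0.09  0.51  1.79 -0.    0.85  1.84]
```

View pics/b.png

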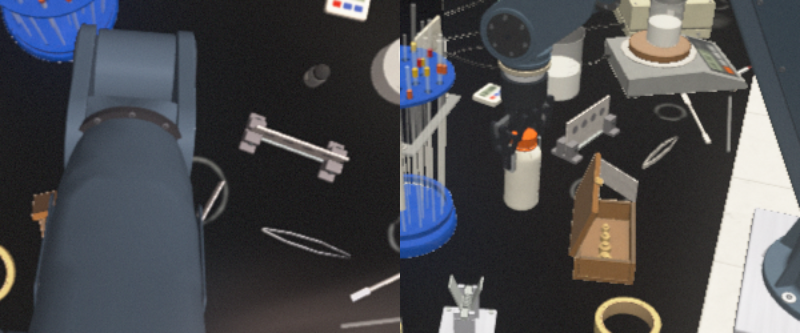

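The bottle is gripped upright at about (520,175) in the right-hand crop. The card stands undisturbed at (295,148) in the left-hand crop. I'll lower the bottle the last 2 cm.

>>> {"op": "drive_tool", "data": {"deltas": [[0, 0, 0.008, 0, 0, 0, 0.2], [0, 0, 0.006, 0, 0, 0, 0.2], [0, 0, 0.003, 0, 0, 0, 0.2], [0, 0, 0.002, 0, 0, 0, 0.2], [0, 0, 0.001, 0, 0, 0, 0.2], [0, 0, 0.001, 0, 0, 0, 0.2], [0, 0, 0, 0, 0, 0, 0.2]]}}

```text
time: 6.53
ee_pos: [0.54, 0.0001, 0.0993]
eef_rot: [3.091, -0.561, 0.0]
contact_force: [-0.3, 1.1, -1.4]
width: 0.0585
grip_force: 32.8
```

>>> {"op": "drive_tool", "data": {"deltas": [[0, 0, 0.001, 0, 0, 0, 0.2], [0, 0, 0.001, 0, 0, 0, 0.2], [0, 0, 0.001, 0, 0, 0, 0.2], [0, 0, 0.0005, 0, 0, 0, 0.2], [0, 0, 0, 0, 0, 0, 0.2]]}}

```text
time: 6.95
ee_pos: [0.5404, 0.0, 0.0964]
eef_rot: [-3.091, 0.561, -0.002]
contact_force: [-0.7, 0.3, 4.4]
width: 0.0587
grip_force: 33.4
```

Contact with the worktop. I'll release the bottle, rise, and turn for the clip.

>>> {"op": "drive_tool", "data": {"deltas": [[0, 0, 0, 0, 0, 0, 0.6], [0, 0, 0, 0, 0, 0, 0.8], [0, 0, 0, 0, 0, 0, 1], [0, 0, 0, 0, 0, 0, 1], [0, 0, 0, 0, 0, 0, 1], [0, 0, 0, 0, 0, 0, 1], [0, 0, 0, 0, 0, 0, 1]]}}

```text
time: 7.53
ee_pos: [0.5399, 0.0001, 0.0958]
eef_rot: [3.091, -0.561, -0.0]
contact_force: [0.4, 0.2, 0.5]
width: 0.0856
grip_force: 0.0
```

>>> {"op": "drive_tool", "data": {"deltas": [[0, 0, -0.01, 0, 0, 0, 1], [0, 0, -0.02, 0, 0, 0, 1], [0, 0, -0.02, 0, 0, 0, 1], [0, 0, -0.02, 0, 0, 0, 1], [0, 0, -0.02, 0, 0, 0, 1], [0, 0, -0.02, 0, 0, 0, 1], [0, 0, -0.02, 0, 0, 0, 1], [0, 0, -0.01, 0, 0, 0, 1], [0, 0, -0.01, 0, 0, 0, 1], [0, 0, 0, 0, 0, 0, 1]]}}

```text
time: 8.37
ee_pos: [0.5405, 0.0, 0.2475]
eef_rot: [-3.091, 0.561, -0.004]
contact_force: [-0.2, -0.7, -0.3]
width: 0.0853
grip_force: 0.0
```

```bash
python3 -c "
from h import *
go((.518,.301,.25),104)"
```

```text
t 8.37 pos [0.5405 0.     0.2475] yaw -20.56 tilt [ 0.002 -0.    -1.   ] tool shift [-0.1267 -0.2739 -0.0026] turn -124.56 w 0.0853 F [-0.23 -0.68 -0.26] grip 0.0 q [-0.09  0.34  1.68 -0.    1.12  1.84]
```

>>> {"op": "drive_tool", "data": {"deltas": [[-0.01, -0.022, 0, 0, 0, 0, 1], [-0.01, -0.022, 0, 0, 0, 0, 1], [-0.01, -0.022, 0, 0, 0, 0, 1], [-0.01, -0.022, 0, 0, 0, 0, 1], [-0.01, -0.022, 0, 0, 0, 0, 1], [-0.01, -0.022, 0, 0, 0, 0, 1], [-0.01, -0.022, 0, 0, 0, 0, 1], [-0.01, -0.022, 0, 0, 0, 0, 1], [-0.01, -0.022, 0, 0, 0, 0, 1], [-0.01, -0.022, 0, 0, 0, 0, 1], [-0.01, -0.022, 0, 0, 0, 0, 1], [-0.01, -0.022, 0, 0, 0, 0, 1]]}}

```text
time: 9.37
ee_pos: [0.5197, 0.2905, 0.2445]
eef_rot: [3.09, -0.56, -0.002]
contact_force: [0.3, 0.2, 0.4]
width: 0.0853
grip_force: 0.0
```

>>> {"op": "drive_tool", "data": {"deltas": [[0, 0, 0, 0, 0, -7, 1], [0, 0, 0, 0, 0, -7, 1], [0, 0, 0, 0, 0, -7, 1], [0, 0, 0, 0, 0, -7, 1], [0, 0, 0, 0, 0, -7, 1], [0, 0, 0, 0, 0, -7, 1], [0, 0, 0, 0, 0, -7, 1], [0, 0, 0, 0, 0, -7, 1], [0, 0, 0, 0, 0, -7, 1]]}}

```text
time: 10.12
ee_pos: [0.5199, 0.2892, 0.2445]
eef_rot: [2.925, 1.146, -0.003]
contact_force: [0.4, 0.3, 0.3]
width: 0.0851
grip_force: 0.0
```

>>> {"op": "drive_tool", "data": {"deltas": [[0, 0, 0, 0, 0, -7, 1], [0, 0, 0, 0, 0, -7, 1], [0, 0, 0, 0, 0, -7, 1], [0, 0, 0, 0, 0, -7, 1], [0, 0, 0, 0, 0, -7, 1], [0, 0, 0, 0, 0, -7, 1], [0, 0, 0, 0, 0, -7, 1], [0, 0, 0, 0, 0, -7, 1], [0, 0, 0, 0, 0, -5.5, 1], [0, 0, 0, 0, 0, 0, 1]]}}

```text
time: 10.95
ee_pos: [0.52, 0.2893, 0.2446]
eef_rot: [-1.93, -2.478, 0.003]
contact_force: [-0.1, 0.5, 0.1]
width: 0.0854
grip_force: 0.0
```

```bash
python3 - <<'E'
from h import *
go((.518,.301,.09),104)
s=env.read_camera("side")[:,:,::-1];cv2.imwrite("pics/c.png",cv2.resize(s[190:390,200:420],(660,600),interpolation=cv2.INTER_CUBIC))
t=env.read_camera("top");m=cv2.inRange(cv2.cvtColor(t,cv2.COLOR_RGB2HSV),(3,150,150),(14,255,255));m[:,:280]=0;m[:,400:]=0;m[280:]=0;m[:190]=0
u=np.argwhere(m)[:,::-1];print(len(u),u.mean(0) if len(u) else 0, onz("top",u.mean(0),.135) if len(u) else 0)
E
```

```text
t 10.95 pos [0.52   0.2893 0.2446] yaw 104.18 tilt [-0.002 -0.001 -1.   ] tool shift [0.0119 0.0012 0.1546] turn 0.18 w 0.0854 F [-0.1   0.53  0.13] grip 0.0 q [0.43 0.44 1.54 0.   1.17 0.18]
410 [333.59756098 225.36341463] [0.54041366 0.00359598 0.135     ]
```

View pics/c.png

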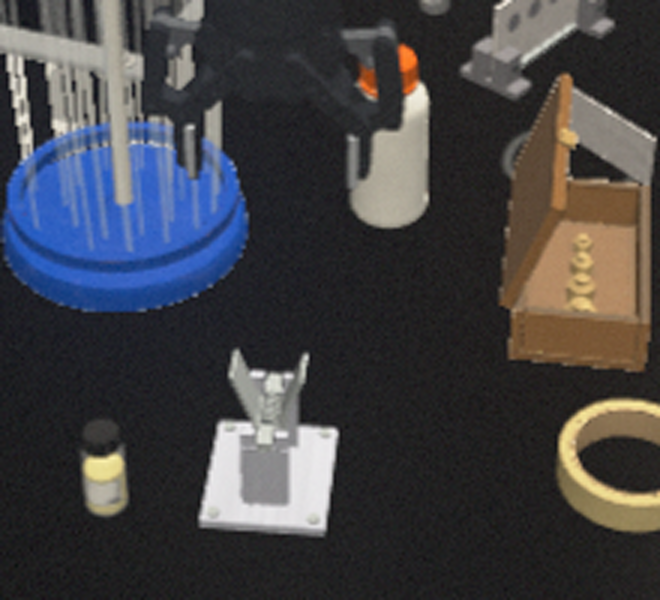

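The bottle stands upright at about (390,170) in the crop. The clip is undisturbed at (268,400) with the open fingers above it. Now I'll descend on the handles.

>>> {"op": "drive_tool", "data": {"deltas": [[0.004, 0.001, 0.015, 0, 0, 0, 1], [0.004, 0, 0.02, 0, 0, 0, 1], [0.004, 0, 0.02, 0, 0, 0, 1], [0, 0, 0.02, 0, 0, 0, 1], [0, 0, 0.02, 0, 0, 0, 1], [0, 0, 0.02, 0, 0, 0, 1], [0, 0, 0.015, 0, 0, 0, 1], [0, 0, 0.012, 0, 0, 0, 1], [0, 0, 0.01, 0, 0, 0, 1], [0, 0, 0, 0, 0, 0, 1], [0, 0, 0, 0, 0, 0, 1]]}}

```text
time: 11.97
ee_pos: [0.5184, 0.3013, 0.0938]
eef_rot: [-1.936, -2.474, 0.0]
contact_force: [-0.1, 0.3, -0.7]
width: 0.0853
grip_force: 0.0
```

```bash
python3 - <<'E'
from h import *
go((.518,.301,.092),104)
s=env.read_camera("side")[:,:,::-1];t=env.read_camera("top")[:,:,::-1]
cv2.imwrite("pics/d.png",np.hstack([cv2.resize(s[270:390,230:350],(400,400),interpolation=cv2.INTER_CUBIC),cv2.resize(t[180:300,130:250],(400,400),interpolation=cv2.INTER_CUBIC)]))
E
```

```text
t 11.97 pos [0.5184 0.3013 0.0938] yaw 103.89 tilt [-0. -0. -1.] tool shift [-0.0002 -0.0005  0.0018] turn -0.11 w 0.0853 F [-0.07  0.27 -0.73] grip 0.0 q [ 0.45  0.63  1.63 -0.    0.87  0.21]
```

View pics/d.png

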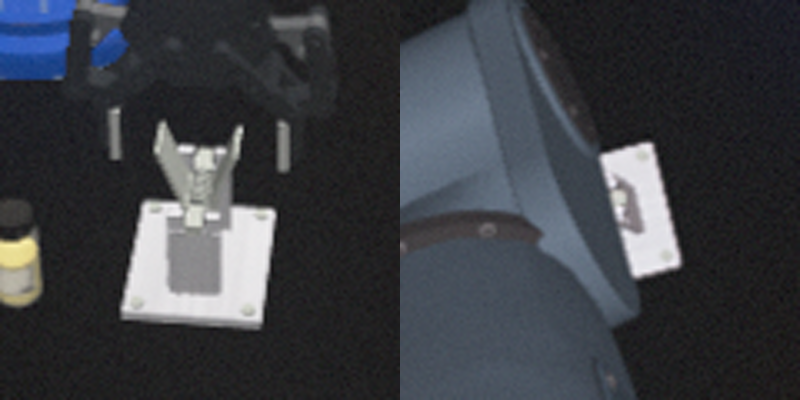

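The handles, at (157–243,130), are centred between the pads at (120,135) and (278,145). I'll squeeze gradually.

>>> {"op": "drive_tool", "data": {"deltas": [[0, 0, 0, 0, 0, 0, 0.4], [0, 0, 0, 0, 0, 0, 0.2], [0, 0, 0, 0, 0, 0, 0], [0, 0, 0, 0, 0, 0, -0.2], [0, 0, 0, 0, 0, 0, -0.4], [0, 0, 0, 0, 0, 0, -0.6], [0, 0, 0, 0, 0, 0, -0.8], [0, 0, 0, 0, 0, 0, -0.8], [0, 0, 0, 0, 0, 0, -0.8], [0, 0, 0, 0, 0, 0, -0.8]], "grip_force": 30}}

```text
time: 12.9
ee_pos: [0.5198, 0.3019, 0.0956]
eef_rot: [1.935, 2.473, 0.006]
contact_force: [0.7, 0.3, 10.8]
width: 0.0155
grip_force: 30.3
```

```bash
python3 - <<'E'
from h import *
go((.518,.301,.092),104)
s=env.read_camera("side")[:,:,::-1]
cv2.imwrite("pics/e.png",cv2.resize(s[270:390,230:350],(500,500),interpolation=cv2.INTER_CUBIC))
E
```

```text
t 12.9 pos [0.5198 0.3019 0.0956] yaw 103.93 tilt [ 0.004  0.002 -1.   ] tool shift [-0.0004 -0.002   0.0036] turn -0.07 w 0.0155 F [ 0.7   0.29 10.79] grip 30.3 q [ 0.45  0.63  1.63 -0.    0.87  0.21]
```

View pics/e.png

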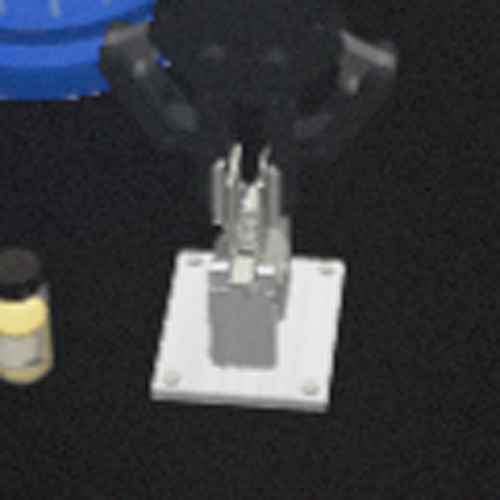

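The handles at (220–275,190) are squeezed upright between the pads. Now the lift.

>>> {"op": "drive_tool", "data": {"deltas": [[0, 0, -0.003, 0, 0, 0, -0.8], [0, 0, -0.005, 0, 0, 0, -0.8], [0, 0, -0.008, 0, 0, 0, -0.8], [0, 0, -0.01, 0, 0, 0, -0.8], [0, 0, -0.015, 0, 0, 0, -0.8], [0, 0, -0.02, 0, 0, 0, -0.8], [0, 0, -0.02, 0, 0, 0, -0.8], [0, 0, -0.02, 0, 0, 0, -0.8], [0, 0, -0.02, 0, 0, 0, -0.8], [0, 0, -0.02, 0, 0, 0, -0.8], [0, 0, -0.015, 0, 0, 0, -0.8], [0, 0, -0.005, 0, 0, 0, -0.8]]}}

```text
time: 13.95
ee_pos: [0.5187, 0.3015, 0.2577]
eef_rot: [1.935, 2.474, 0.004]
contact_force: [1.1, 0.4, -1.1]
width: 0.0157
grip_force: 29.9
```

>>> {"op": "drive_tool", "data": {"deltas": [[0, 0, 0, 0, 0, 0, -0.8], [0, 0, 0, 0, 0, 0, -0.8], [0, 0, 0, 0, 0, 0, -0.8]]}}

```text
time: 14.2
ee_pos: [0.5179, 0.3011, 0.2536]
eef_rot: [-1.935, -2.474, 0.003]
contact_force: [1.0, -0.8, -0.5]
width: 0.0161
grip_force: 29.9
```

```bash
python3 - <<'E'
from h import *
go((.484,-.255,.25),69.5)
s=env.read_camera("side")[:,:,::-1]
c=px("side",env.state()["ee_pos"]).astype(int);print(c)
y,x=max(c[1]-60,0),c[0]-60
cv2.imwrite("pics/f.png",np.hstack([cv2.resize(s[y:y+120,x:x+120],(500,500),interpolation=cv2.INTER_CUBIC)]))
E
```

```text
t 14.2 pos [0.5179 0.3011 0.2536] yaw 103.94 tilt [-0.002 -0.001 -1.   ] tool shift [-0.5315 -0.1668  0.0041] turn 34.44 w 0.0161 F [ 1.02 -0.8  -0.53] grip 29.9 q [0.45 0.44 1.51 0.   1.19 0.21]
[288 244]
```

View pics/f.png

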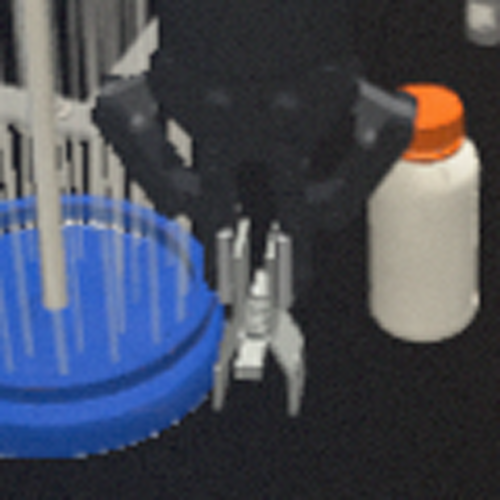

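The clip is held open between the fingers, with its jaw ends at (218,410) and (295,412), clear of the hanger. The bottle still stands. Next I'll cross to the card.

>>> {"op": "drive_tool", "data": {"deltas": [[-0.01, -0.003, 0, 0, 0, 0, -0.8], [-0.02, -0.006, 0, 0, 0, 0, -0.8], [-0.028, -0.009, 0, 0, 0, 0, -0.8], [-0.028, -0.009, 0, 0, 0, 0, -0.8], [-0.028, -0.009, 0, 0, 0, 0, -0.8], [-0.028, -0.009, 0, 0, 0, 0, -0.8], [-0.028, -0.009, 0, 0, 0, 0, -0.8], [-0.028, -0.009, 0, 0, 0, 0, -0.8], [-0.028, -0.009, 0, 0, 0, 0, -0.8], [-0.028, -0.009, 0, 0, 0, 0, -0.8], [-0.028, -0.009, 0, 0, 0, 0, -0.8], [-0.028, -0.009, 0, 0, 0, 0, -0.8]]}}

```text
time: 15.25
ee_pos: [0.4961, -0.0252, 0.2543]
eef_rot: [-1.935, -2.474, 0.001]
contact_force: [0.9, -0.5, -0.7]
width: 0.0157
grip_force: 29.9
```

>>> {"op": "drive_tool", "data": {"deltas": [[-0.028, -0.009, 0, 0, 0, 0, -0.8], [-0.028, -0.009, 0, 0, 0, 0, -0.8], [-0.028, -0.009, 0, 0, 0, 0, -0.8], [-0.028, -0.009, 0, 0, 0, 0, -0.8], [-0.028, -0.009, 0, 0, 0, 0, -0.8], [-0.028, -0.009, 0, 0, 0, 0, -0.8], [-0.028, -0.009, 0, 0, 0, 0, -0.8], [-0.016, -0.005, 0, 0, 0, 0, -0.8], [-0.01, -0.003, 0, 0, 0, 0, -0.8], [0, 0, 0, 0, 0, 0, -0.8]]}}

```text
time: 16.08
ee_pos: [0.4808, -0.2576, 0.2543]
eef_rot: [-1.938, -2.472, 0.0]
contact_force: [-0.0, -0.3, -0.3]
width: 0.0159
grip_force: 29.9
```

>>> {"op": "drive_tool", "data": {"deltas": [[0, 0, 0, 0, 0, 3, -0.8], [0, 0, 0, 0, 0, 5, -0.8], [0, 0, 0, 0, 0, 6, -0.8], [0, 0, 0, 0, 0, 6, -0.8], [0, 0, 0, 0, 0, 6, -0.8], [0, 0, 0, 0, 0, 5, -0.8], [0, 0, 0, 0, 0, 3.5, -0.8], [0, 0, 0, 0, 0, 0, -0.8], [0, 0, 0, 0, 0, 0, -0.8]]}}

```text
time: 16.83
ee_pos: [0.4815, -0.2551, 0.2547]
eef_rot: [-2.579, -1.793, 0.0]
contact_force: [0.7, 1.0, -1.1]
width: 0.0157
grip_force: 29.9
```

```bash
python3 - <<'E'
from h import *
go((.484,-.255,.15),69.5)
# card edge seen again with bottle gone: side view from t=5.85 crops is small; take new frames
for n in("top","side"): cv2.imwrite(f"pics/g_{n}.png",env.read_camera(n)[:,:,::-1])
e=env.state()["ee_pos"]
s=cv2.imread("pics/g_side.png");t=cv2.imread("pics/g_top.png");print(px("side",e),px("side",(.484,-.255,.078)))
cv2.imwrite("pics/g.png",np.hstack([cv2.resize(s[110:230,330:450],(400,400),interpolation=cv2.INTER_CUBIC),cv2.resize(t[205:325,400:520],(400,400),interpolation=cv2.INTER_CUBIC)]))
E
```

```text
t 16.83 pos [ 0.4815 -0.2551  0.2547] yaw 69.61 tilt [-0.  0. -1.] tool shift [0.0009 0.0024 0.1047] turn 0.11 w 0.0157 F [ 0.69  0.96 -1.06] grip 29.9 q [-0.57  0.34  1.66  0.    1.15 -0.22]
[387.85919442 117.17394707] [381.26251194 180.63357774]
```

View pics/g.png

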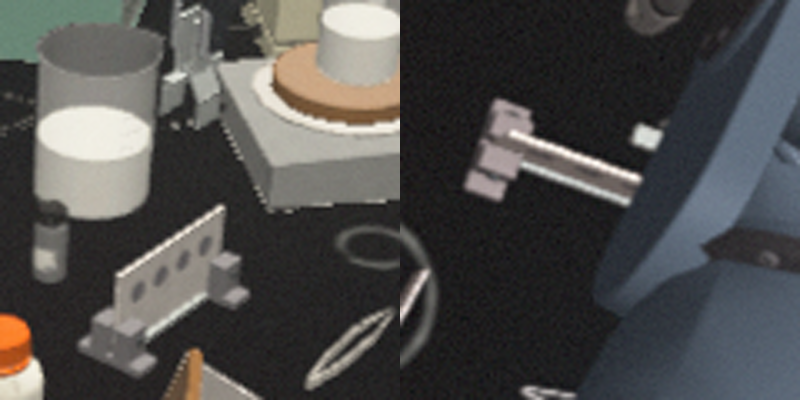

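The left crop shows the card standing clear with its top edge from (117,275) to (224,208). The open jaws are above it at (165–220,100).

```bash
python3 - <<'E'
from h import *
f=lambda x,y:(330+.3*x,110+.3*y)
a,b=onz("side",f(224,208),.078),onz("side",f(117,275),.078)
n=np.array([-.937,.350]);u=np.array([.350,.937])
print(a,b,np.linalg.norm(a-b),(a+b)/2)
e=env.state()["ee_pos"][:2]
for p in(a,b,np.array([.50878,-.1898]),np.array([.46005,-.32044])): print("rel tcp: normal",(p[:2]-e)@n,"along",(p[:2]-e)@u)
# jaw ends in the side view, on the expected height
z=env.state()["ee_pos"][2]-.0335-.037
for q in[(172,117),(208,122)]:
    p=onz("side",f(*q),z); print("tip",p,(p[:2]-e)@n,(p[:2]-e)@u)
E
```

```text
[ 0.45538796 -0.31073445  0.078     ] [ 0.50721807 -0.1849182   0.078     ] 0.13607383350304916 [ 0.48130302 -0.24782632  0.078     ]
rel tcp: normal 0.005142123754655833 along -0.06095929460965446
rel tcp: normal 0.0006130038431817128 along 0.0750710670100665
rel tcp: normal -0.0025591575325225324 along 0.07104349478543157
rel tcp: normal -0.0026231475325225323 along -0.06842168521456844
tip [ 0.48854519 -0.24404517  0.18424092] -0.002584951366794668 0.013133587203460566
tip [ 0.46184978 -0.24604033  0.18424092] 0.021730347006905952 0.0019207280898975313
```

>>> {"op": "drive_tool", "data": {"deltas": [[0.001, 0.003, 0.005, 0, 0, 0, -0.8], [0, 0, 0.012, 0, 0, 0, -0.8], [0, 0, 0.015, 0, 0, 0, -0.8], [0, 0, 0.015, 0, 0, 0, -0.8], [0, 0, 0.015, 0, 0, 0, -0.8], [0, 0, 0.015, 0, 0, 0, -0.8], [0, 0, 0.012, 0, 0, 0, -0.8], [0, 0, 0.008, 0, 0, 0, -0.8], [0, 0, 0.004, 0, 0, 0, -0.8], [0, 0, 0, 0, 0, 0, -0.8], [0, 0, 0, 0, 0, 0, -0.8]]}}

```text
time: 17.85
ee_pos: [0.4849, -0.2562, 0.1541]
eef_rot: [2.582, 1.789, 0.0]
contact_force: [0.4, 0.4, -1.4]
width: 0.0158
grip_force: 29.9
```

```bash
python3 - <<'E'
from h import *
go((.4845,-.255,.1315),69.5)
s=env.read_camera("side")[:,:,::-1];cv2.imwrite("pics/h.png",cv2.resize(s[135:215,340:420],(600,600),interpolation=cv2.INTER_CUBIC))
E
```

```text
t 17.85 pos [ 0.4849 -0.2562  0.1541] yaw 69.45 tilt [ 0. -0. -1.] tool shift [ 0.0009 -0.0008  0.0226] turn -0.05 w 0.0158 F [ 0.41  0.43 -1.41] grip 29.9 q [-0.57  0.47  1.74  0.    0.93 -0.21]
```

View pics/h.png

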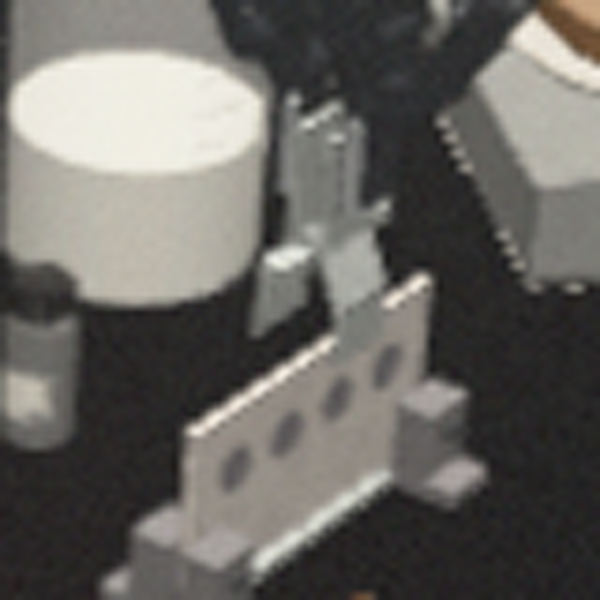

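The near jaw's lower edge runs about (338,347) to (385,318). The far jaw's runs about (250,335) to (305,300). The card edge from (190,432) to (430,280) lies between them. I'll check this against geometry in the same view.

```bash
python3 - <<'E'
from h import *
n=np.array([-.937,.350,0]);u=np.array([.350,.937,0])
g=lambda p:((px("side",p)-[340,135])*7.5).round(0)
e=env.state()["ee_pos"];c=np.array([.4845,-.255,.078])
print("card",g(c+.07*u),g(c-.07*u))
for z in(.0765,.0836,.09):
    t=np.array([e[0],e[1],z]);print(z,"near",g(t+.016*n+.014*u),g(t+.016*n-.014*u),"far",g(t-.016*n+.014*u),g(t-.016*n-.014*u))
print("mm per crop px: normal",g(c+.01*n)-g(c),"z",g(c+[0,0,.01])-g(c),"along",g(c+.01*u)-g(c))
E
```

```text
card [187. 424.] [423. 265.]
0.0765 near [322. 376.] [369. 344.] far [245. 344.] [292. 312.]
0.0836 near [324. 358.] [371. 326.] far [247. 326.] [294. 294.]
0.09 near [325. 341.] [372. 310.] far [248. 309.] [295. 278.]
mm per crop px: normal [24. 10.] z [  2. -25.] along [-17.  11.]
```

```bash
python3 - <<'E'
from h import *
e=np.array([.5179,.3011,.2536]);n=np.array([.970,.242,0]);u=np.array([.242,-.970,0])
g=lambda p:((px("side",p)-[228,184])*500/120).round(0)
for d in(.0655,.0705,.0755):
  for k in(.014,-.014): print(d,k,g(e+.016*n-[0,0,d]+k*u),g(e-.016*n-[0,0,d]+k*u))
print("handle top",g(e+.0075*n+[0,0,.0065]-.013*u),g(e-.0075*n+[0,0,.0065]-.013*u))
s=cv2.imread("pics/f.png");g2=cv2.cvtColor(s,cv2.COLOR_BGR2GRAY)
for x0,x1 in((200,235),(275,310)): 
    m=g2[370:440,x0:x1]>90; r=np.argwhere(m); print("lowest bright",r[:,0].max()+370, r[r[:,0]>r[:,0].max()-8,1].mean()+x0)
E
```

```text
0.0655 0.014 [220. 354.] [294. 359.]
0.0655 -0.014 [211. 395.] [286. 400.]
0.0705 0.014 [220. 363.] [294. 368.]
0.0705 -0.014 [211. 404.] [286. 410.]
0.0755 0.014 [221. 372.] [294. 377.]
0.0755 -0.014 [211. 413.] [286. 419.]
handle top [228. 259.] [265. 261.]
lowest bright 407 217.2156862745098
lowest bright 413 293.2352941176471
```

>>> {"op": "drive_tool", "data": {"deltas": [[0.001, -0.0005, 0.003, 0, 0, 0, -0.8], [0, 0, 0.004, 0, 0, 0, -0.8], [0, 0, 0.004, 0, 0, 0, -0.8], [0, 0, 0.004, 0, 0, 0, -0.8], [0, 0, 0.004, 0, 0, 0, -0.8], [0, 0, 0.003, 0, 0, 0, -0.8], [0, 0, 0.002, 0, 0, 0, -0.8], [0, 0, 0, 0, 0, 0, -0.8], [0, 0, 0, 0, 0, 0, -0.8], [0, 0, 0, 0, 0, 0, -0.8]]}}

```text
time: 18.73
ee_pos: [0.4847, -0.255, 0.1299]
eef_rot: [2.582, 1.789, 0.0]
contact_force: [-0.5, 0.4, -0.8]
width: 0.0158
grip_force: 29.9
```

```bash
python3 - <<'E'
from h import *
go((.4845,-.255,.130),69.5)
s=env.read_camera("side")
old=cv2.cvtColor(cv2.imread("pics/g_side.png"),cv2.COLOR_BGR2GRAY).astype(int);new=cv2.cvtColor(s,cv2.COLOR_RGB2GRAY).astype(int)
d=abs(new-old)[160:215,360:405]; print("changed px below jaws/card feet:",[(r+160,np.where(d[r]>25)[0].min()+360,np.where(d[r]>25)[0].max()+360) for r in range(55) if (d[r]>25).any()])
for n in(1,-1):
    e=env.state()["ee_pos"]; print("expected end",px("side",e+[-.937*.016*n,.35*.016*n,-.069]))
E
```

```text
t 18.73 pos [ 0.4847 -0.255   0.1299] yaw 69.44 tilt [ 0. -0. -1.] tool shift [-0.     -0.0002 -0.0001] turn -0.06 w 0.0158 F [-0.53  0.43 -0.76] grip 29.9 q [-0.57  0.5   1.76 -0.    0.88 -0.21]
changed px below jaws/card feet: [(160, np.int64(377), np.int64(387)), (161, np.int64(376), np.int64(387)), (162, np.int64(376), np.int64(387)), (163, np.int64(376), np.int64(387)), (164, np.int64(376), np.int64(387)), (165, np.int64(376), np.int64(387)), (166, np.int64(376), np.int64(387)), (167, np.int64(376), np.int64(387)), (168, np.int64(376), np.int64(387)), (169, np.int64(377), np.int64(387)), (170, np.int64(377), np.int64(391)), (171, np.int64(377), np.int64(391)), (172, np.int64(377), np.int64(391)), (173, np.int64(377), np.int64(389)), (174, np.int64(377), np.int64(388)), (175, np.int64(377), np.int64(388)), (176, np.int64(376), np.int64(388)), (177, np.int64(374), np.int64(389)), (178, np.int64(374), np.int64(389)), (179, np.int64(373), np.int64(389)), (180, np.int64(373), np.int64(389)), (181, np.int64(373), np.int64(388)), (182, np.int64(373), np.int64(387)), (183, np.int64(373), np.int64(388)), (184, np.int64(373), np.int64(386)), (185, np.int64(373), np.int64(374)), (186, np.int64(384), np.int64(385)), (187, np.int64(384), np.int64(385)), (188, np.int64(384), np.int64(385)), (189, np.int64(384), np.int64(384)), (190, np.int64(384), np.int64(384))]
expected end [385.6159509  188.41723419]
expected end [375.45096837 184.12835177]
```

The near jaw ends about 1.5 cm below the edge on the near side, and the far jaw disappears behind the card. The card hasn't moved and there's no contact force, so I'm handing in.

```bash
python3 -c "
from station import env
print(env.close_job())"
```

```text
the job is handed in; nothing more can be done
None
```

The job is handed in at about 19 s of the 62 s limit, with no verdict returned: the bottle stands upright about 26 cm from the card, and the clip is held squeezed open astride the middle of the card's top edge, jaws about 16 mm down each side by my measurement, with no contact force seen and the card unmoved.

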